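# Make up a bakery order: cartons stacked, rye loaf in the basket

### The arm

A 6-joint arm with a two-finger parallel gripper is mounted at the origin on the work surface. World frame = base frame: x ahead of the robot, y to its left, z up, the work surface at z = 0. Lengths are in m, angles in degrees, forces in N, time in s.
With the tool pointing down it reaches from about 0.25 to 0.775 m from the base axis. Payload 4 kg.
Tool frame: the origin (TCP) lies midway between the tips of the shut fingers; the grasp point (between the pads) lies 19 mm behind it; z points along the fingers, y is the line along which they close (so a half turn about z gives the same grasp; the last joint's range is limited). The gripper opens to 94 mm and grips with 3 to 60 N. Pads are 16 mm wide; open, the fingers measure 119 mm over their backs; the gripper's body (75 mm by 177 mm) begins 78 mm behind the grasp point.
Start: joints at [65.999, 4.996, 78.535, -0, 96.463, -5.907], TCP at [0.171, 0.523, 0.206] pointing down, gripper open.
Joint ranges: [-177.83, 177.83], [-43.37, 116.18], [15.69, 146.23], [-61.86, 241.86], [9.47, 152.12], [-147.06, 147.06]. Speed limits (degrees/s): [159.86, 159.86, 180, 180, 180, 180].

### API

Orientations are given as [roll, pitch, yaw] about the fixed x, y, z axes, in that order (R = Rz(yaw) Ry(pitch) Rx(roll)).
In Python, from rig import ctrl, snapshot, camera_params, order, outline_of, spot_point gives the robot as it stands.
- The arm moves only by the tool step_arm, never from a script. Its argument "series" is a list of rows, each a list of 5 numbers: the closure, from -1 (fully open) to 1 (shut), then the shift along the world's x, y, z in m, then the turn about the world's z in degrees. A call has 1 to 20 rows; each row shifts and turns the commanded pose from where the row before left it; what a row does not reach is not made up. A row lasts 1/10 s, in which the tool goes at most 50 mm and 8.59 degrees, less where a joint would pass 70% of its speed; a pose out of reach is approached as far as the arm can. A call is refused whole if a number of a shift passes 0.05 or a number of a turn 8.59, either way. A call with a gripper value outside its range is refused whole. The fingers move at their own pace and stop on an object; "newtons" is the grip in N (left out, the last holds). Time passes only in rows, so rows that do not move let the fingers close. It gives the time, the measured TCP pose, the force, the opening and the grip force at its end, in the units of the state.
- ctrl.observe(): the state, without advancing time (a new reading comes with each control period).
- snapshot(name): name is "scene" or "top"; returns the picture (400x640x3 uint8, red, green, blue); there is no depth.
- camera_params(name): a dict with "fov_y" (degrees; the focal length in pixels is half the picture's height over the tangent of half this angle, whatever the lens; pixels are square), "cx", "cy" (the principal point, pixels), "R" (3x3) and "t" (3): a world point X has camera coordinates R X + t. Camera axes: x right, y down, z forward; pixel columns grow to the right and rows downward; lengths in m; the calibration is good to about 2 mm. A picture is of the moment at which its call begins. camera_params takes no time and is no camera call.
- order.sign_off(): hands the job in; it is judged then, once.
Trained networks look in the newest picture that a camera, given by its name, has taken for a name from the list of things; names that differ only in an ending like _2 or _b are one class to them, and where a whole thing is asked for, a point or a joint stands for the part that bears it (a point fixed in the world has none). Each returns a list of dicts, best first, with "conf" (0 to 1); they miss things now and then, are a little off and sometimes report something else, mostly with a low value. They report only what shows in the picture. A call takes as long as a camera call. They do not tell look-alikes from the thing itself.
- outline_of(camera, label): "mask" (400x640 bool, what is visible of it) and "uv" ([column, row] in pixels, amid what is visible of it).
- spot_point(camera, label): "uv" ([column, row] in pixels: a listed point, or the origin of a listed thing).
The state is a dict: "t": time; "joints": joint angles; "joint_velocities": joint speeds; "tau": joint torques, N m; "tool_pos": TCP position; "tool_rot": TCP orientation; "force": force on the tool from outside, world axes, zero at the start; "ft_torque": the same for the moment, N m; "gripper_width": finger opening in m; "finger_force": force on a finger pad.
Only numpy, scipy, OpenCV 4.12 (cv2) and the standard library are available. Lean on these libraries where they do the work, as an engineer would, in place of code of your own. Each camera call takes 0.05 s, during which the arm holds its last target. There are 200 camera calls.

### The job

Make up the order on the baker's bench: stack the three brown cartons on the dark steel sheet, the largest at the bottom, then the medium one, then the small one, each centred and squared up, lengthwise, on what it stands on. Last of all, lay the dark rye loaf the right way up in the middle of the round basket. Set each thing down rather than dropping it, and leave the white carton and the pale loaf where they are.

Things in the scene. Friction and masses are not known exactly. Their poses are not given: they have to be found in the camera images.
- carton_large: The largest brown cardboard carton, a closed rectangular box 126 long x 68 wide x 46 high (mm), with a light tan paper band around it towards one end. Origin: centre of its underside; x along its length, y across its width, z up. Loose, lid shut, stands on the bench at the start; rigid, may be gripped firmly across its width.
- carton_medium: The medium brown cardboard carton, a closed rectangular box 96 long x 48 wide x 40 high (mm), with a light tan paper band around it towards one end. Origin: centre of its underside; x along its length, y across its width, z up. Loose, lid shut, stands on the bench at the start; rigid, may be gripped firmly across its width.
- carton_small: The smallest brown cardboard carton, a closed rectangular box 66 long x 28 wide x 34 high (mm), with a light tan paper band around it towards one end. Origin: centre of its underside; x along its length, y across its width, z up. Loose, lid shut, stands on the bench at the start; rigid, may be gripped firmly across its width.
- carton_white: The white carton with a red band, not part of the order (leave it alone), a closed rectangular box 110 long x 58 wide x 42 high (mm), plain white apart from the band. Origin: centre of its underside; x along its length, y across its width, z up. Loose, lid shut, stands on the bench at the start; rigid, may be gripped firmly across its width.
- loaf_dark: The dark brown rye loaf with three slanting light slashes on top: a firm, rigid small loaf 116 long x 62 wide x 50 high (mm) to the eye, rounded at the edges; solid to the touch as a block 110 x 58 x 44, so fingers close on it at 58 mm across its width and it stands on a flat underside. Origin: centre of its underside; x along its length, y across its width, z up. Loose.
- loaf_pale: The pale golden wheat loaf with three slashes, same shape and size as the rye loaf, not part of the order (leave it alone). Origin: centre of its underside; axes as for the rye loaf. Loose.
- sheet: The dark steel sheet the cartons are stacked on: a flat plate without a rim, 170 long x 130 wide x 8 thick (mm), fixed to the bench. Origin: centre of its underside, on the bench, so its top is 8 mm above the origin; x along its length, y across its width, z up.
- basket: The shallow round light-brown fibre proving basket, open at the top, fixed to the bench: 208 mm across the rim and 40 mm high outside, wall 6 mm, floor 6 mm thick, flat inner floor about 158 mm across. Origin: centre of its underside, on the bench; z up.
There are look-alikes about, which are no part of the job. Of the things shaped like the sheet, the steel one is meant.

How it is judged (in metres and radians):
On the way, in this order (a step that is already met when the one before it is completed fails the run):
1. the large brown carton stands centred and square on the steel sheet, released (x of carton_large in the frame of sheet between -0.015 and 0.015 m and y of carton_large in the frame of sheet between -0.015 and 0.015 m and z of carton_large in the frame of sheet between 0.004 and 0.012 m and angle between the x axis of carton_large and the x axis of sheet, either way round below 0.14 rad and angle between carton_large's own z axis and vertical below 0.08 rad and contact force between carton_large and the fingers below 0.05 N and linear speed of carton_large below 0.03 m/s), for 0.2 s.
2. the medium brown carton stands centred and square on the large one, released (all of step 1 and x of carton_medium in the frame of carton_large between -0.013 and 0.013 m and y of carton_medium in the frame of carton_large between -0.008 and 0.008 m and z of carton_medium in the frame of carton_large between 0.042 and 0.05 m and angle between the x axis of carton_medium and the x axis of carton_large, either way round below 0.14 rad and angle between carton_medium's own z axis and vertical below 0.08 rad and contact force between carton_medium and the fingers below 0.05 N and linear speed of carton_medium below 0.03 m/s), for 0.2 s.
3. the small brown carton stands centred and square on the medium one, released (all of step 2 and x of carton_small in the frame of carton_medium between -0.013 and 0.013 m and y of carton_small in the frame of carton_medium between -0.008 and 0.008 m and z of carton_small in the frame of carton_medium between 0.036 and 0.044 m and angle between the x axis of carton_small and the x axis of carton_medium, either way round below 0.14 rad and angle between carton_small's own z axis and vertical below 0.08 rad and contact force between carton_small and the fingers below 0.05 N and linear speed of carton_small below 0.03 m/s), for 0.2 s.
4. the dark loaf lies in the middle of the basket, released (horizontal distance between loaf_dark and basket below 0.045 m and z of loaf_dark in the frame of basket between 0.002 and 0.012 m and angle between loaf_dark's own z axis and vertical below 0.15 rad and contact force between loaf_dark and the fingers below 0.05 N and linear speed of loaf_dark below 0.03 m/s), for 0.2 s.
At the end, for the whole second after the job is handed in: Large carton within 15 mm of the sheet's centre on each axis; medium on large and small on medium within 13 mm along, 8 mm across; lengths aligned within 0.14 rad (either way round), all upright; dark loaf upright on the basket floor within 45 mm of its centre. All released and at rest (all of step 3 and all of step 4); the robot touches nothing.
It fails at once if the white carton was moved by more than 15 mm (distance of carton_white from where it was at the start of the episode above 0.015 m).
It fails at once if the pale loaf was moved by more than 15 mm (distance of loaf_pale from where it was at the start of the episode above 0.015 m).
It fails at once if a brown carton or the dark loaf was dropped (in free fall, faster than 0.5 m/s) ((linear speed of carton_large above 0.5 m/s and contact force between carton_large and anything else below 0.02 N) or (linear speed of carton_medium above 0.5 m/s and contact force between carton_medium and anything else below 0.02 N) or (linear speed of carton_small above 0.5 m/s and contact force between carton_small and anything else below 0.02 N) or (linear speed of loaf_dark above 0.5 m/s and contact force between loaf_dark and anything else below 0.02 N)).
It also fails if it takes over 120 s, if anything falls off the work surface, if the arm or the gripper's body presses on something with over 40 N, if the wrist force passes 120 N, or if a joint passes its speed limit or range.

## Working session

There is one attempt and no reset: what is moved stays moved. The work goes in short steps, Python scripts to look and compute and a tool call to move; the robot and the scene stay as the last step left them, time stands still between calls to the robot, and variables do not carry over. Pictures are saved under pics/ and viewed, at most 14 in all, crops included, and the job is handed in when it is done.

Besides the shell and the picture viewer there is one more tool, called after "Request:" as name([rows], argument=value, ...), one row to a line, values as JSON. step_arm: Moves the arm, as the interface text tells. Its arguments: {"type":"object","properties":{"series":{"type":"array"},"newtons":{"type":"number"}},"required":["series"]}

```bash
mkdir -p pics
cat > h.py <<'E'
import numpy as np, cv2
from rig import ctrl, snapshot, camera_params, order, outline_of, spot_point
def save(n,img): cv2.imwrite('pics/'+n,cv2.cvtColor(img,cv2.COLOR_RGB2BGR))
def K(c):
    p=camera_params(c); f=200/np.tan(np.radians(p['fov_y'])/2)
    return f,p['cx'],p['cy'],np.array(p['R']),np.array(p['t'])
def back(c,uv,z):
    f,cx,cy,R,t=K(c); d=R.T@np.array([(uv[0]-cx)/f,(uv[1]-cy)/f,1]); o=-R.T@t
    return o+d*(z-o[2])/d[2]
def proj(c,X):
    f,cx,cy,R,t=K(c); q=R@np.asarray(X)+t
    return np.array([f*q[0]/q[2]+cx,f*q[1]/q[2]+cy])
E
python3 - <<'E'
from h import *
for c in('top','scene'):
    save(c+'0.png',snapshot(c)); f,cx,cy,R,t=K(c); print(c,f,cx,cy,(-R.T@t).round(3),R.round(2).tolist())
print(ctrl.observe())
for l in ['carton_large','carton_medium','carton_small','carton_white','loaf_dark','loaf_pale','sheet','basket']:
    for d in outline_of('top',l): print(l,round(d['conf'],2),np.round(d['uv'],1),int(d['mask'].sum()))
E
```

```text
top 380.7260806060896 317.57059679635256 195.5744604731182 [ 0.256 -0.015  1.246] [[0.02, -1.0, -0.01], [-0.98, -0.02, -0.19], [0.19, 0.02, -0.98]]
scene 415.33651125489445 317.18758469901314 202.10814335245288 [ 1.279 -0.016  0.881] [[0.01, 1.0, -0.01], [0.73, -0.01, -0.69], [-0.69, 0.0, -0.73]]
{'t': 0.1, 'joints': array([ 6.60005414e+01,  5.03422520e+00,  7.86148900e+01, -2.04514040e-04,
        9.64629984e+01, -5.90688540e+00]), 'joint_velocities': array([ 0.06503767,  0.00514077, -0.31186644, -0.05675089, -0.00848205,
        0.01734063]), 'tau': array([ 1.90256127e-03, -3.41252375e+01, -3.03301585e+01,  7.19815842e-02,
        3.04627733e-02, -1.01890757e-04]), 'tool_pos': array([0.17060605, 0.52235348, 0.204438  ]), 'tool_rot': array([-1.79888461e+02, -1.13356519e-02,  1.61907393e+02]), 'force': array([-1.04488392,  0.21480046, -0.45142952]), 'ft_torque': array([ 0.04891648,  0.03962853, -0.01789855]), 'finger_force': 0.0, 'gripper_width': 0.09395281176218194}
carton_large 0.94 [267.8 145.5] 850
carton_medium 0.7 [373.3 196.1] 460
carton_medium 0.4 [316.9 144.5] 599
carton_small 0.46 [320.5 200. ] 191
carton_white 0.91 [372.8 148.1] 640
loaf_dark 0.65 [318.7 144.9] 576
loaf_pale 0.81 [265.6 197.3] 581
loaf_pale 0.41 [320.5 201.6] 196
sheet 0.88 [446.6 276.8] 2257
sheet 0.74 [442.4 198.8] 1945
sheet 0.57 [429.8 127.8] 1835
basket 0.86 [199.1 182.2] 3272
```

View pics/top0.png

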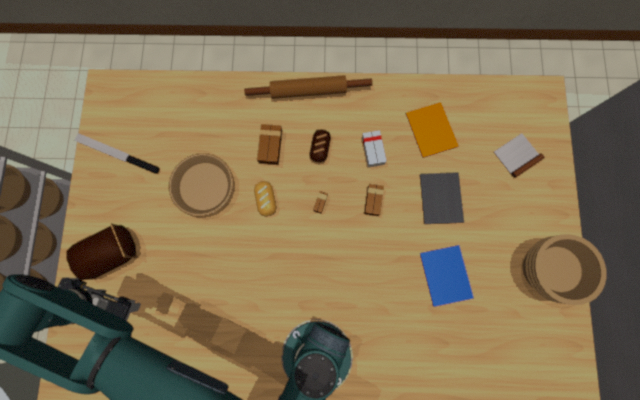

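View pics/scene0.png

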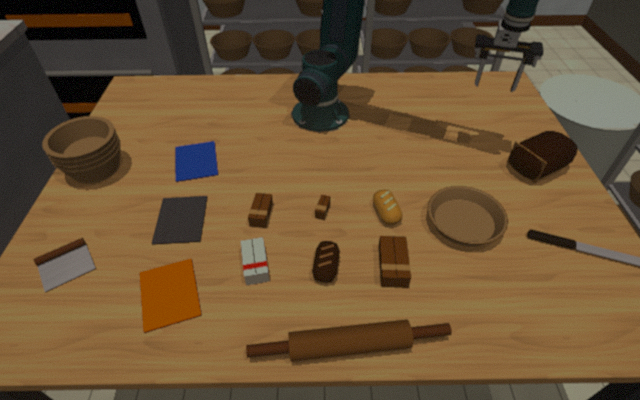

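The top view shows these things:
- **Cartons:** large at (268,145), medium (373,199), small (320,202), white (373,148).
- **Loaves:** rye at (319,146), pale (265,198). The big cut bread at (102,252) is not the rye loaf.
- **Sheets:** steel, dark grey (442,198). Orange (432,130) and blue (446,277) are look-alikes.
- **Basket:** shallow (201,185). The tall one at (565,270) is a look-alike.

I choose steel at (442,198) and the shallow basket at (201,185), then fit box models to the masks in both cameras.

```bash
cat > fit.py <<'E'
from h import *
from scipy.optimize import minimize
DIM={'carton_large':(.126,.068,.046),'carton_medium':(.096,.048,.040),'carton_small':(.066,.028,.034),'carton_white':(.110,.058,.042),'loaf_dark':(.116,.062,.050),'loaf_pale':(.116,.062,.050),'sheet':(.17,.13,.008),'basket':(.208,.208,.04)}
def pts(l,q,z0=0):
    L,W,H=DIM[l]; x,y,a=q
    if l=='basket':
        th=np.linspace(0,2*np.pi,60); P=np.c_[np.cos(th)*L/2,np.sin(th)*L/2,0*th+H]
    elif l.startswith('loaf'):  # rounded superellipse block
        P=[]
        for e in np.linspace(0,np.pi/2,6):
            th=np.linspace(0,2*np.pi,40); s=lambda v:np.sign(v)*abs(v)**.6
            P.append(np.c_[L/2*s(np.cos(th))*(1-.25*np.sin(e)**3),W/2*s(np.sin(th))*(1-.25*np.sin(e)**3),0*th+H*np.sin(e)])
        P=np.vstack(P)
    else: P=np.array([[i*L/2,j*W/2,k*H] for i in(-1,1) for j in(-1,1) for k in(0,1)])
    c,s=np.cos(a),np.sin(a)
    return np.c_[x+c*P[:,0]-s*P[:,1],y+s*P[:,0]+c*P[:,1],z0+P[:,2]]
def render(c,X):
    uv=np.array([proj(c,p) for p in X],np.float32); S=8
    h=cv2.convexHull(uv)[:,0]; lo=np.floor(h.min(0)).astype(int)-12; hi=np.ceil(h.max(0)).astype(int)+12
    im=np.zeros(((hi[1]-lo[1])*S,(hi[0]-lo[0])*S),np.uint8)
    cv2.fillPoly(im,[np.round((h-lo+.5)*S).astype(np.int32)],255)
    return lo,hi,cv2.resize(im,(hi[0]-lo[0],hi[1]-lo[1]),interpolation=cv2.INTER_AREA)/255.
def loss(c,l,q,m,z0=0):
    lo,hi,r=render(c,pts(l,q,z0)); full=np.zeros((600,840)); 
    x0,y0=max(lo[0],0),max(lo[1],0); full[y0:hi[1],x0:hi[0]]=r[y0-lo[1]:,x0-lo[0]:]
    r=full[:400,:640]; return 1-np.minimum(r,m).sum()/np.maximum(r,m).sum()
def fit(l,ms,q0,z0=0):
    best=None
    for da in ((0,) if l=='basket' else (-.3,0,.3)):
        q=np.array(q0)+[0,0,da]
        o=minimize(lambda p:sum(loss(c,l,p,m,z0) for c,m in ms),q,method='Nelder-Mead',options=dict(initial_simplex=[q,q+[.008,0,0],q+[0,.008,0],q+[0,0,.2]],xatol=2e-4,fatol=1e-4))
        if best is None or o.fun<best.fun: best=o
    return best
E
cat > m.py <<'E'
from fit import *
C={'carton_large':(268,145),'carton_medium':(373,199),'carton_small':(320,202),'carton_white':(373,148),'loaf_dark':(319,146),'loaf_pale':(265,198),'sheet':(442,198),'basket':(201,185)}
img={c:snapshot(c) for c in('top','scene')}
for l,uv in C.items():
    X=back('top',uv,DIM[l][2]/2); ms=[]
    for c in('top','scene'):
        u=proj(c,X); ds=[d for d in outline_of(c,l) if np.hypot(*(np.array(d['uv'])-u))<14]
        if ds: ms.append((c,ds[0]['mask'].astype(float)))
        else: print('miss',c,l,u.round())
    q0=[X[0],X[1],0]
    for s in [ms] if len(ms)<2 else [ms[:1],ms[1:],ms]:
        o=fit(l,s,q0); print(l,[c for c,_ in s],(o.x[:2]*1000).round(1),round(np.degrees(o.x[2])%180,1),round(o.fun/len(s),3))
E
python3 m.py
```

```text
miss scene carton_large [395. 260.]
carton_large ['top'] [671.6 173. ] 173.9 0.094
carton_medium ['top'] [ 489.1 -175.3] 171.1 0.06Traceback (most recent call last):
  File "m.py", line 12, in <module>
    o=fit(l,s,q0); print(l,[c for c,_ in s],(o.x[:2]*1000).round(1),round(np.degrees(o.x[2])%180,1),round(o.fun/len(s),3))
  File "fit.py", line 31, in fit
    o=minimize(lambda p:sum(loss(c,l,p,m,z0) for c,m in ms),q,method='Nelder-Mead',options=dict(initial_simplex=[q,q+[.008,0,0],q+[0,.008,0],q+[0,0,.2]],xatol=2e-4,fatol=1e-4))
    res = _minimize_neldermead(fun, x0, args, callback, bounds=bounds,
                               **options)
    fsim[j] = func(sim[j])
              ~~~~^^^^^^^^
    fx = function(np.copy(x), *(wrapper_args + args))
  File "fit.py", line 31, in <lambda>
    o=minimize(lambda p:sum(loss(c,l,p,m,z0) for c,m in ms),q,method='Nelder-Mead',options=dict(initial_simplex=[q,q+[.008,0,0],q+[0,.008,0],q+[0,0,.2]],xatol=2e-4,fatol=1e-4))
                        ~~~^^^^^^^^^^^^^^^^^^^^^^^^^^^^^^^^
  File "fit.py", line 31, in <genexpr>
    o=minimize(lambda p:sum(loss(c,l,p,m,z0) for c,m in ms),q,method='Nelder-Mead',options=dict(initial_simplex=[q,q+[.008,0,0],q+[0,.008,0],q+[0,0,.2]],xatol=2e-4,fatol=1e-4))
                            ~~~~^^^^^^^^^^^^
  File "fit.py", line 24, in loss
    lo,hi,r=render(c,pts(l,q,z0)); full=np.zeros((600,840));
            ~~~~~~^^^^^^^^^^^^^^^
  File "fit.py", line 18, in render
    uv=np.array([proj(c,p) for p in X],np.float32); S=8
                 ~~~~^^^^^
  File "h.py", line 11, in proj
    f,cx,cy,R,t=K(c); q=R@np.asarray(X)+t
                ~^^^
  File "h.py", line 5, in K
    p=camera_params(c); f=200/np.tan(np.radians(p['fov_y'])/2)
ValueError: time passes only in moves, steps and waits
```

```bash
sed -i 's/^def K(c)/import functools\n@functools.lru_cache\ndef K(c)/' h.py && sed -i "s/else: print('miss',c,l,u.round())/else: print('miss',c,l,u.round(),[(np.round(d['uv']).tolist(),round(d['conf'],2)) for d in outline_of(c,l)])/" m.py && time python3 m.py
```

```text
carton_large ['top'] [671.8 174.8] 176.0 0.06
carton_large ['scene'] [673.  174.4] 176.0 0.039
carton_large ['top', 'scene'] [672.6 174.5] 175.9 0.053
carton_medium ['top'] [ 489.  -174.7] 171.0 0.068
carton_medium ['scene'] [ 487.9 -173.3] 174.6 0.115
carton_medium ['top', 'scene'] [ 488.9 -174.3] 172.0 0.097
carton_small ['top'] [478.1  -1.5] 162.5 0.073
carton_small ['scene'] [479.7  -0.9] 165.8 0.133
carton_small ['top', 'scene'] [478.4  -1.2] 164.4 0.114
carton_white ['top'] [ 664.1 -175.6] 10.4 0.043
carton_white ['scene'] [ 665.4 -174.2] 10.8 0.036
carton_white ['top', 'scene'] [ 664.7 -174.8] 10.7 0.045
miss scene loaf_dark [326. 260.] []
loaf_dark ['top'] [675.6   4.3] 171.1 0.099
loaf_pale ['top'] [489.  183.1] 11.2 0.054
loaf_pale ['scene'] [474.1 186.4] 13.3 0.202
loaf_pale ['top', 'scene'] [488.6 182.8] 12.6 0.141
sheet ['top'] [ 504.8 -400.6] 3.3 0.026
sheet ['scene'] [ 505.8 -398.9] 2.8 0.033
sheet ['top', 'scene'] [ 505.1 -399.7] 3.1 0.033
basket ['top'] [525.6 390.3] 13.4 0.02
basket ['scene'] [533.7 390.1] 7.8 0.076
basket ['top', 'scene'] [527.1 390.2] 12.4 0.061
real	0m7.489s
user	0m5.565s
sys	0m0.088s
```

Run:
```python
from fit import *
im=snapshot('top').copy(); S=4
crop=cv2.resize(im[110:235,160:480],None,fx=2.5,fy=2.5,interpolation=cv2.INTER_CUBIC)
Q={'carton_large':(.6726,.1745,175.9),'carton_medium':(.4889,-.1743,172),'carton_small':(.4784,-.0012,164.4),'loaf_dark':(.6756,.0043,171.1),'sheet':(.5051,-.3997,3.1),'basket':(.526,.390,0)}
for l,q in Q.items():
    uv=np.array([proj('top',p) for p in pts(l,(q[0],q[1],np.radians(q[2])))],np.float32)
    h=cv2.convexHull(uv)[:,0]; cv2.polylines(crop,[np.round((h-[160,110]+.5)*2.5).astype(int)],True,(0,255,0),1)
save('crop1.png',crop)
```

```text
(no output)
```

View pics/crop1.png

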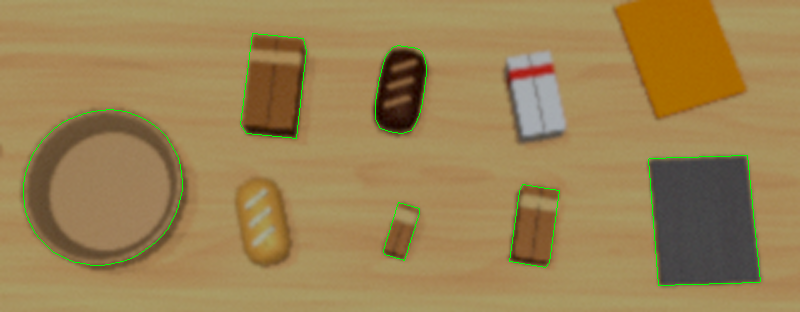

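The crop shows all outlines sitting tightly on the chosen things: steel sheet, shallow basket, three brown cartons, and the rye loaf with its slashes up. I'm moving to the large carton.

Request:
step_arm([
  [-1,0.036,-0.025,0,1],
  [-1,0.036,-0.025,0,1],
  [-1,0.036,-0.025,0,1],
  [-1,0.036,-0.025,0,1],
  [-1,0.036,-0.025,0,1],
  [-1,0.036,-0.025,0,1],
  [-1,0.036,-0.025,0,1],
  [-1,0.036,-0.025,0,1],
  [-1,0.036,-0.025,0,1],
  [-1,0.036,-0.025,0,1],
  [-1,0.036,-0.025,0,1],
  [-1,0.036,-0.025,0,1],
  [-1,0.036,-0.025,0,1],
  [-1,0.034,-0.023,0,1],
  [-1,0,0,0,0],
  [-1,0,0,0,0],
], newtons=25)

```text
t: 3.4
tool_pos: [0.6731, 0.1742, 0.2043]
tool_rot: [180.0, -0.1, 175.8]
force: [-0.1, 0.6, -0.0]
gripper_width: 0.094
finger_force: 0.0
```

Request:
step_arm([
  [-1,0,0,-0.04,0],
  [-1,0,0,-0.04,0],
  [-1,0,0,-0.04,0],
  [-1,0,0,-0.03,0],
  [-1,0,0,-0.025,0],
  [-1,0,0,-0.019,0],
  [-1,0,0,0,0],
  [-1,0,0,0,0],
  [1,0,0,0,0],
  [1,0,0,0,0],
  [1,0,0,0,0],
  [1,0,0,0,0],
  [1,0,0,0,0],
  [1,0,0,0,0],
], newtons=25)

```text
t: 4.8
tool_pos: [0.6734, 0.1742, 0.0128]
tool_rot: [-180.0, 0.1, 175.9]
force: [-0.5, -1.0, 5.3]
gripper_width: 0.0681
finger_force: 25.0
```

Request:
step_arm([
  [1,0,0,0.015,0],
  [1,0,0,0.025,0],
  [1,0,0,0.03,0],
  [1,0,0,0.03,0],
  [1,0,0,0.02,0],
  [1,0,0,0,0],
  [1,0,0,0,0],
])

```text
t: 5.5
tool_pos: [0.6724, 0.1751, 0.1305]
tool_rot: [180.0, -0.1, 175.9]
force: [0.1, 0.9, -5.2]
gripper_width: 0.0679
finger_force: 25.0
```

Request:
step_arm([
  [1,-0.004,-0.015,0,0.2],
  [1,-0.009,-0.031,0,0.4],
  [1,-0.009,-0.031,0,0.4],
  [1,-0.009,-0.031,0,0.4],
  [1,-0.009,-0.031,0,0.4],
  [1,-0.009,-0.031,0,0.4],
  [1,-0.009,-0.031,0,0.4],
  [1,-0.009,-0.031,0,0.4],
  [1,-0.009,-0.031,0,0.4],
  [1,-0.009,-0.031,0,0.4],
  [1,-0.009,-0.031,0,0.4],
  [1,-0.009,-0.031,0,0.4],
  [1,-0.009,-0.031,0,0.4],
  [1,-0.009,-0.031,0,0.4],
  [1,-0.009,-0.031,0,0.4],
  [1,-0.009,-0.031,0,0.4],
  [1,-0.009,-0.031,0,0.4],
  [1,-0.009,-0.031,0,0.4],
  [1,-0.009,-0.031,0,0.2],
  [1,-0.002,-0.001,0,0],
])

```text
t: 7.5
tool_pos: [0.5011, -0.4029, 0.1285]
tool_rot: [179.9, -0.3, -177.2]
force: [-0.6, 0.5, -3.0]
gripper_width: 0.0678
finger_force: 25.0
```

Request:
step_arm([
  [1,0,0,0,0],
  [1,0,0,0,0],
  [1,0,0,0,0],
])

```text
t: 7.8
tool_pos: [0.5049, -0.3979, 0.1309]
tool_rot: [179.9, -0.0, -176.8]
force: [0.1, -1.0, -1.4]
gripper_width: 0.0677
finger_force: 25.0
```

Request:
step_arm([
  [1,0,0,-0.03,0],
  [1,0,0,-0.03,0],
  [1,0,0,-0.025,0],
  [1,0,0,-0.015,0],
  [1,0,0,-0.008,0],
  [1,0,0,0,0],
  [1,0,0,0,0],
  [1,0,0,-0.002,0],
  [1,0,0,0,0],
])

```text
t: 8.7
tool_pos: [0.5053, -0.3997, 0.0227]
tool_rot: [-179.9, 0.1, -176.9]
force: [-0.0, -0.2, -3.5]
gripper_width: 0.068
finger_force: 25.0
```

Run:
```python
from h import *
s=ctrl.observe(); print(s['tool_pos'],s['tool_rot'],s['force'])
```

```text
[ 0.5053392  -0.3997137   0.02267696] [-1.79921820e+02  8.09507446e-02 -1.76898062e+02] [-0.01002234 -0.18557685 -3.50715159]
```

Request:
step_arm([
  [1,0,0,-0.002,0],
  [1,0,0,0,0],
  [1,0,0,0,0],
])

```text
t: 9.0
tool_pos: [0.5053, -0.3997, 0.0207]
tool_rot: [-179.9, 0.1, -176.9]
force: [-0.4, 0.0, 1.5]
gripper_width: 0.0678
finger_force: 25.0
```

Request:
step_arm([
  [1,0,0,-0.001,0],
  [1,0,0,0,0],
  [1,0,0,0,0],
])

```text
t: 9.3
tool_pos: [0.5054, -0.3998, 0.0207]
tool_rot: [-179.9, 0.1, -176.9]
force: [-1.3, 1.1, 6.0]
gripper_width: 0.0676
finger_force: 25.0
```

Request:
step_arm([
  [0.2,0,0,0,0],
  [-0.5,0,0,0,0],
  [-1,0,0,0,0],
  [-1,0,0,0,0],
  [-1,0,0,0,0],
  [-1,0,0,0.02,0],
  [-1,0,0,0.04,0],
  [-1,0,0,0.05,0],
  [-1,0,0,0.05,0],
  [-1,0,0.04,0.02,-1],
  [-1,0,0.045,0,-2],
  [-1,0,0.045,0,-2],
  [-1,0,0.045,0,-2],
  [-1,-0.009,0.045,0,-2],
  [-1,-0.009,0.005,0,-2],
  [-1,0,0,0,0],
  [-1,0,0,0,0],
])

```text
t: 11.0
tool_pos: [0.487, -0.1745, 0.1986]
tool_rot: [-180.0, 0.0, 172.1]
force: [0.0, 0.3, 0.8]
gripper_width: 0.0942
finger_force: 0.0
```

```bash
cat > chk.py <<'E'
import sys
from fit import *
# label x y z0 triples
a=sys.argv[1:]
for c in('top','scene'): im=snapshot(c); save(f'chk_{c}.png',im)
for l,x,y,z in zip(a[::4],a[1::4],a[2::4],a[3::4]):
    x,y,z=float(x),float(y),float(z); ms=[]
    for c in('top','scene'):
        u=proj(c,[x,y,z+DIM[l][2]/2]); ds=[d for d in outline_of(c,l) if np.hypot(*(np.array(d['uv'])-u))<14]
        if ds: ms.append((c,ds[0]['mask'].astype(float)))
        else: print('miss',c,l,u.round())
    for s in [ms] if len(ms)<2 else [ms[:1],ms[1:],ms]:
        if not s: continue
        o=fit(l,s,[x,y,0],z); print(l,[c for c,_ in s],(o.x[:2]*1000).round(1),round(np.degrees(o.x[2])%180,1),round(o.fun/len(s),3))
E
python3 chk.py carton_large .505 -.4 .008 carton_medium .489 -.174 0; python3 -c "
from h import *
s=ctrl.observe();print(s['tool_pos'],s['tool_rot'],s['t'])"
```

```text
carton_large ['top'] [ 502.4 -400.5] 1.1 0.115
carton_large ['scene'] [ 504.7 -398.7] 3.9 0.032
carton_large ['top', 'scene'] [ 504.3 -398.8] 3.4 0.078
carton_medium ['top'] [ 485.5 -175.5] 173.3 0.204
carton_medium ['scene'] [ 491.5 -173.5] 174.0 0.08
carton_medium ['top', 'scene'] [ 489.5 -174.8] 174.3 0.156
[ 0.48694722 -0.1749683   0.19817632] [ 1.79986814e+02 -2.94778102e-02  1.72047794e+02] 11.3
```

Request:
step_arm([
  [-1,0.002,0,-0.03,1],
  [-1,0,0,-0.04,0],
  [-1,0,0,-0.04,0],
  [-1,0,0,-0.035,0],
  [-1,0,0,-0.025,0],
  [-1,0,0,-0.016,0],
  [-1,0,0,0,0],
  [-1,0,0,0,0],
  [1,0,0,0,0],
  [1,0,0,0,0],
  [1,0,0,0,0],
  [1,0,0,0,0],
  [1,0,0,0,0],
  [1,0,0,0,0],
], newtons=20)

```text
t: 12.7
tool_pos: [0.4889, -0.1742, 0.0126]
tool_rot: [-180.0, 0.0, 173.1]
force: [-0.3, 0.0, 0.2]
gripper_width: 0.0496
finger_force: 0.8
```

Request:
step_arm([
  [1,0,0,0,0],
])

```text
t: 12.8
tool_pos: [0.4889, -0.1743, 0.0126]
tool_rot: [-180.0, 0.0, 173.1]
force: [-0.2, -1.3, 0.3]
gripper_width: 0.0485
finger_force: 19.9
```

Request:
step_arm([
  [1,0,0,0.015,0],
  [1,0,0,0.03,0],
  [1,0,0,0.035,0],
  [1,0,0,0.03,0],
  [1,0,0,0.015,0],
  [1,0.002,-0.02,0,1],
  [1,0.002,-0.03,0,1.3],
  [1,0.002,-0.03,0,1.3],
  [1,0.002,-0.03,0,1.3],
  [1,0.002,-0.03,0,1.3],
  [1,0.002,-0.03,0,1.3],
  [1,0.002,-0.03,0,1.3],
  [1,0.0015,-0.025,0,1.5],
  [1,0,0,0,0],
  [1,0,0,0,0],
  [1,0,0,0,0],
  [1,0,0,0,0],
])

```text
t: 14.5
tool_pos: [0.5044, -0.398, 0.1373]
tool_rot: [180.0, -0.0, -176.5]
force: [-0.2, 0.3, -2.4]
gripper_width: 0.0477
finger_force: 19.9
```

Request:
step_arm([
  [1,0,-0.001,-0.02,0],
  [1,0,0,-0.025,0],
  [1,0,0,-0.015,0],
  [1,0,0,-0.007,0],
  [1,0,0,0,0],
  [1,0,0,0,0],
  [1,0,0,0,0],
])

```text
t: 15.2
tool_pos: [0.5051, -0.4008, 0.0722]
tool_rot: [-179.9, 0.1, -176.6]
force: [-0.6, -0.6, -1.6]
gripper_width: 0.0479
finger_force: 19.9
```

Request:
step_arm([
  [1,0,0,-0.002,0],
  [1,0,0,0,0],
  [1,0,0,0,0],
])

```text
t: 15.5
tool_pos: [0.5044, -0.4003, 0.0687]
tool_rot: [-180.0, 0.0, -176.6]
force: [0.5, 0.0, -1.9]
gripper_width: 0.0478
finger_force: 19.9
```

Request:
step_arm([
  [1,0,0,-0.001,0],
  [1,0,0,0,0],
  [1,0,0,0,0],
])

```text
t: 15.8
tool_pos: [0.5043, -0.4001, 0.0674]
tool_rot: [180.0, -0.0, -176.6]
force: [-0.8, -0.6, -1.7]
gripper_width: 0.0479
finger_force: 19.9
```

Request:
step_arm([
  [1,0,0.0005,-0.001,0],
  [1,0,0,0,0],
  [1,0,0,0,0],
])

```text
t: 16.1
tool_pos: [0.5045, -0.3998, 0.0667]
tool_rot: [-180.0, 0.0, -176.6]
force: [-0.3, 0.4, -2.0]
gripper_width: 0.048
finger_force: 19.9
```

Request:
step_arm([
  [1,0,0,-0.001,0],
  [1,0,0,0,0],
  [1,0,0,0,0],
])

```text
t: 16.4
tool_pos: [0.5044, -0.3998, 0.0666]
tool_rot: [-180.0, 0.0, -176.6]
force: [-1.2, 1.3, 4.7]
gripper_width: 0.048
finger_force: 19.9
```

Request:
step_arm([
  [0.4,0,0,0,0],
  [-0.3,0,0,0,0],
  [-1,0,0,0,0],
  [-1,0,0,0,0],
  [-1,0,0,0,0],
  [-1,0,0,0.02,0],
  [-1,0,0,0.04,0],
  [-1,0,0,0.045,0],
  [-1,0,0,0.03,0],
  [-1,-0.003,0.044,0,-2],
  [-1,-0.003,0.044,0,-2],
  [-1,-0.003,0.044,0,-2],
  [-1,-0.003,0.044,0,-2],
  [-1,-0.003,0.044,0,-2],
  [-1,-0.003,0.044,0,-2],
  [-1,-0.003,0.044,0,-2],
  [-1,-0.003,0.044,0,-2],
  [-1,-0.002,0.046,0,-3],
  [-1,0,0,0,0],
])

```text
t: 18.3
tool_pos: [0.4778, 0.0031, 0.2008]
tool_rot: [179.9, 0.0, 164.8]
force: [-0.3, -0.7, 0.1]
gripper_width: 0.0939
finger_force: 0.0
```

```bash
python3 chk.py carton_large .505 -.4 .008 carton_medium .505 -.4 .054 carton_small .479 -.001 0; python3 -c "
from h import *
s=ctrl.observe();print(s['tool_pos'],s['tool_rot'],s['t'])
im=cv2.resize(cv2.imread('pics/chk_top.png')[160:240,390:490],None,fx=5,fy=5,interpolation=cv2.INTER_CUBIC)
i2=cv2.resize(cv2.imread('pics/chk_scene.png')[165:265,130:230],(400,400),interpolation=cv2.INTER_CUBIC)
cv2.imwrite('pics/c2.png',np.hstack([im[:,:400],i2]))"
```

```text
carton_large ['top'] [ 503.  -399.1] 4.5 0.591
carton_large ['scene'] [ 505.6 -397.9] 2.7 0.487
carton_large ['top', 'scene'] [ 503.8 -398.8] 3.3 0.542
carton_medium ['top'] [ 505.  -400.5] 1.8 0.048
carton_medium ['scene'] [ 506.7 -398.5] 3.5 0.07
carton_medium ['top', 'scene'] [ 505.2 -400.1] 3.3 0.069
carton_small ['top'] [476.    0.7] 164.7 0.196
carton_small ['scene'] [481.4  -0. ] 163.2 0.08
carton_small ['top', 'scene'] [ 4.797e+02 -1.000e-01] 163.9 0.15
[ 0.47841985 -0.00296533  0.20033666] [-1.79993622e+02 -1.76325316e-02  1.64276697e+02] 18.7
```

View pics/c2.png

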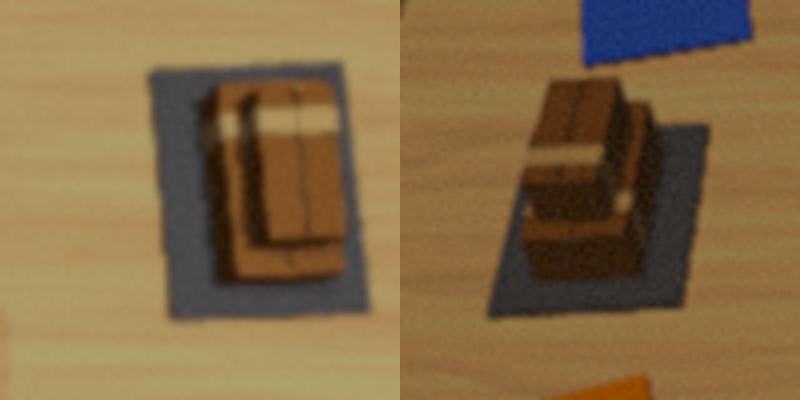

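The crops show the large carton on the steel sheet and the medium one squared on it; the offsets match parallax. Now the small carton.

Request:
step_arm([
  [-1,0,0.002,-0.03,0],
  [-1,0,0,-0.04,0],
  [-1,0,0,-0.04,0],
  [-1,0,0,-0.035,0],
  [-1,0,0,-0.03,0],
  [-1,0,0,-0.016,0],
  [0,0,0,0,0],
  [0.2,0,0,0,0],
  [1,0,0,0,0],
  [1,0,0,0,0],
  [1,0,0,0,0],
  [1,0,0,0,0],
  [1,0,0,0,0],
  [1,0,0,0,0],
  [1,0,0,0,0],
  [1,0,0,0,0],
], newtons=15)

```text
t: 20.3
tool_pos: [0.4783, 0.0002, 0.0096]
tool_rot: [-180.0, 0.0, 164.4]
force: [0.2, -0.4, 0.9]
gripper_width: 0.0282
finger_force: 14.9
```

Request:
step_arm([
  [1,0,0,0,0],
])

```text
t: 20.4
tool_pos: [0.4783, 0.0002, 0.0096]
tool_rot: [-180.0, 0.0, 164.4]
force: [-0.4, -0.5, 0.9]
gripper_width: 0.0282
finger_force: 14.9
```

Request:
step_arm([
  [1,0,0,0.015,0],
  [1,0,0,0.03,0],
  [1,0,0,0.04,0],
  [1,0,0,0.04,0],
  [1,0,0,0.03,0],
  [1,0,0,0.015,0],
])

```text
t: 21.0
tool_pos: [0.4796, 0.0003, 0.1829]
tool_rot: [179.9, 0.3, 164.4]
force: [1.1, -0.3, -1.6]
gripper_width: 0.028
finger_force: 14.9
```

Request:
step_arm([
  [1,0.002,-0.02,0,1],
  [1,0.002,-0.03,0,1.5],
  [1,0.002,-0.03,0,1.5],
  [1,0.002,-0.03,0,1.5],
  [1,0.002,-0.03,0,1.5],
  [1,0.002,-0.03,0,1.5],
  [1,0.002,-0.03,0,1.5],
  [1,0.002,-0.03,0,1.5],
  [1,0.002,-0.03,0,1.5],
  [1,0.002,-0.03,0,1.5],
  [1,0.002,-0.03,0,1.5],
  [1,0.002,-0.03,0,1.5],
  [1,0.002,-0.03,0,1.5],
  [1,0.0005,-0.02,0,0],
  [1,0,0,0,0],
  [1,0,0,0,0],
  [1,0,0,0,0],
  [1,0,0,0,0],
  [1,0,0,0,0],
])

```text
t: 22.9
tool_pos: [0.5051, -0.3988, 0.1799]
tool_rot: [-180.0, 0.0, -176.5]
force: [-1.2, -0.1, -0.7]
gripper_width: 0.0282
finger_force: 14.9
```

Request:
step_arm([
  [1,0,-0.001,-0.02,0],
  [1,0,0,-0.025,0],
  [1,0,0,-0.02,0],
  [1,0,0,-0.007,0],
  [1,0,0,0,0],
  [1,0,0,0,0],
  [1,0,0,0,0],
  [1,0,0,0,0],
  [1,0,0,0,0],
])

```text
t: 23.8
tool_pos: [0.5052, -0.401, 0.1085]
tool_rot: [-179.9, 0.1, -176.6]
force: [-0.1, -1.0, -1.5]
gripper_width: 0.0279
finger_force: 14.9
```

Request:
step_arm([
  [1,0,0,-0.002,0],
  [1,0,0,0,0],
  [1,0,0,0,0],
  [1,0,0,0,0],
])

```text
t: 24.2
tool_pos: [0.5048, -0.4007, 0.1054]
tool_rot: [180.0, -0.0, -176.6]
force: [0.1, -0.4, -1.7]
gripper_width: 0.0282
finger_force: 14.9
```

Request:
step_arm([
  [1,0,0,-0.001,0],
  [1,0,0,0,0],
  [1,0,0,0,0],
  [1,0,0,0,0],
])

```text
t: 24.6
tool_pos: [0.5048, -0.4007, 0.1045]
tool_rot: [180.0, 0.0, -176.6]
force: [-0.0, 0.8, -1.1]
gripper_width: 0.0278
finger_force: 14.9
```

Request:
step_arm([
  [1,0,0.0005,-0.001,0],
  [1,0,0,0,0],
  [1,0,0,0,0],
  [1,0,0,0,0],
])

```text
t: 25.0
tool_pos: [0.5049, -0.4002, 0.1036]
tool_rot: [-180.0, 0.0, -176.6]
force: [0.4, -0.1, -0.8]
gripper_width: 0.0282
finger_force: 14.9
```

Request:
step_arm([
  [1,0,0,-0.001,0],
  [1,0,0,0,0],
  [1,0,0,0,0],
])

```text
t: 25.3
tool_pos: [0.5049, -0.4002, 0.1036]
tool_rot: [-180.0, 0.0, -176.6]
force: [-2.1, 1.2, 4.9]
gripper_width: 0.0283
finger_force: 14.9
```

Request:
step_arm([
  [0.5,0,0,0,0],
  [0,0,0,0,0],
  [-0.6,0,0,0,0],
  [-1,0,0,0,0],
  [-1,0,0,0,0],
  [-1,0,0,0,0],
  [-1,0,0,0.02,0],
  [-1,0,0,0.04,0],
  [-1,0,0,0.04,0],
  [-1,0.017,0.04,0,-1.2],
  [-1,0.017,0.04,0,-1.2],
  [-1,0.017,0.04,0,-1.2],
  [-1,0.017,0.04,0,-1.2],
  [-1,0.017,0.04,0,-1.2],
  [-1,0.017,0.04,0,-1.2],
  [-1,0.017,0.04,0,-1.2],
  [-1,0.017,0.04,0,-1.2],
  [-1,0.017,0.04,0,-1.2],
  [-1,0.017,0.044,0,-1.2],
])

```text
t: 27.2
tool_pos: [0.6754, 0.0051, 0.2025]
tool_rot: [-180.0, 0.0, 171.3]
force: [0.8, -0.5, -0.1]
gripper_width: 0.0938
finger_force: 0.0
```

Request:
step_arm([
  [-1,0,0,0,0],
  [-1,0,0,0,0],
])

```text
t: 27.4
tool_pos: [0.6749, 0.0049, 0.202]
tool_rot: [-180.0, -0.0, 171.5]
force: [0.7, -0.6, 0.2]
gripper_width: 0.0942
finger_force: 0.0
```

```bash
python3 chk.py carton_medium .505 -.4 .054 carton_small .505 -.4 .094 loaf_dark .6756 .0043 0; python3 -c "
from h import *
im=cv2.resize(cv2.imread('pics/chk_top.png')[160:240,400:480],(400,400),interpolation=cv2.INTER_CUBIC)
i2=cv2.resize(cv2.imread('pics/chk_scene.png')[165:265,130:230],(400,400),interpolation=cv2.INTER_CUBIC)
cv2.imwrite('pics/c3.png',np.hstack([im,i2]))"
```

```text
carton_medium ['top'] [ 504.7 -398.4] 0.7 0.505
carton_medium ['scene'] [ 507.4 -398.5] 3.0 0.39
carton_medium ['top', 'scene'] [ 505.5 -398.9] 3.0 0.453
carton_small ['top'] [ 504.7 -400.2] 1.2 0.07
carton_small ['scene'] [ 505.6 -399.1] 5.5 0.135
carton_small ['top', 'scene'] [ 505.2 -400.1] 3.5 0.112
miss top loaf_dark [320. 144.]
loaf_dark ['scene'] [661.    5.9] 169.9 0.073
```

View pics/c3.png

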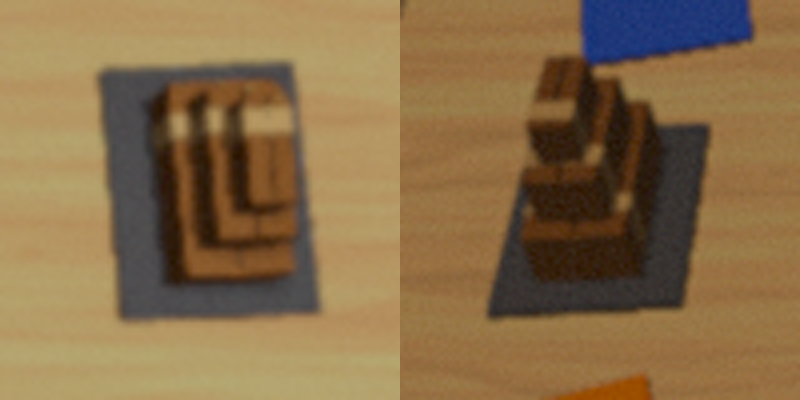

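The stack of three stands squarely on the steel sheet, right in both views. Now the rye loaf.

Request:
step_arm([
  [-1,-0.002,0,-0.03,0],
  [-1,0,0,-0.04,0],
  [-1,0,0,-0.04,0],
  [-1,0,0,-0.035,0],
  [-1,0,0,-0.03,0],
  [-1,0,0,-0.015,0],
  [-1,0,0,0,0],
  [-1,0,0,0,0],
  [1,0,0,0,0],
  [1,0,0,0,0],
  [1,0,0,0,0],
  [1,0,0,0,0],
  [1,0,0,0,0],
  [1,0,0,0,0],
  [1,0,0,0,0],
], newtons=25)

```text
t: 29.3
tool_pos: [0.673, 0.004, 0.0129]
tool_rot: [180.0, 0.0, 171.4]
force: [-0.9, 1.2, 0.9]
gripper_width: 0.0578
finger_force: 25.0
```

Request:
step_arm([
  [1,0,0,0,0],
])

```text
t: 29.4
tool_pos: [0.673, 0.004, 0.0129]
tool_rot: [180.0, 0.0, 171.4]
force: [-0.1, 1.2, 1.6]
gripper_width: 0.0581
finger_force: 25.0
```

Request:
step_arm([
  [1,0,0,0.015,0],
  [1,0,0,0.03,0],
  [1,0,0,0.04,0],
  [1,0,0,0.04,0],
  [1,0,0,0.02,0],
  [1,0,0,0,0],
])

```text
t: 30.0
tool_pos: [0.675, 0.0035, 0.1632]
tool_rot: [180.0, 0.5, 171.4]
force: [0.2, -0.5, -2.4]
gripper_width: 0.0582
finger_force: 25.0
```

Request:
step_arm([
  [1,-0.006,0.018,0,0],
  [1,-0.01,0.028,0,0],
  [1,-0.01,0.028,0,0],
  [1,-0.01,0.028,0,0],
  [1,-0.01,0.028,0,0],
  [1,-0.01,0.028,0,0],
  [1,-0.012,0.028,0,0],
  [1,-0.012,0.028,0,0],
  [1,-0.012,0.028,0,0],
  [1,-0.012,0.028,0,0],
  [1,-0.012,0.028,0,0],
  [1,-0.012,0.028,0,0],
  [1,-0.012,0.028,0,0],
  [1,-0.006,0.032,0,0],
  [1,0,0,0,0],
  [1,0,0,0,0],
  [1,0,0,0,0],
])

```text
t: 31.7
tool_pos: [0.5259, 0.389, 0.1556]
tool_rot: [-179.9, -0.1, 171.4]
force: [-0.6, 0.5, -1.7]
gripper_width: 0.0576
finger_force: 25.0
```

Request:
step_arm([
  [1,0.001,0,-0.025,0],
  [1,0,0,-0.03,0],
  [1,0,0,-0.03,0],
  [1,0,0,-0.025,0],
  [1,0,0,-0.014,0],
  [1,0,0,-0.007,0],
  [1,0,0,0,0],
  [1,0,0,0,0],
  [1,0,0,0,0],
])

```text
t: 32.6
tool_pos: [0.529, 0.3905, 0.0286]
tool_rot: [179.9, 0.2, 171.4]
force: [-0.4, 1.1, -0.8]
gripper_width: 0.0578
finger_force: 25.0
```

Request:
step_arm([
  [1,0,0,-0.002,0],
  [1,0,0,0,0],
  [1,0,0,0,0],
  [1,0,0,0,0],
])

```text
t: 33.0
tool_pos: [0.5278, 0.3899, 0.0246]
tool_rot: [180.0, 0.0, 171.4]
force: [0.1, -0.3, -2.1]
gripper_width: 0.058
finger_force: 25.0
```

Request:
step_arm([
  [1,0,0,-0.001,0],
  [1,0,0,0,0],
  [1,0,0,0,0],
])

```text
t: 33.3
tool_pos: [0.5278, 0.3898, 0.0234]
tool_rot: [-180.0, -0.0, 171.4]
force: [0.2, -0.1, -2.0]
gripper_width: 0.058
finger_force: 25.0
```

Request:
step_arm([
  [1,0,0,-0.002,0],
  [1,0,0,0,0],
  [1,0,0,-0.001,0],
  [1,0,0,0,0],
  [1,0,0,0,0],
])

```text
t: 33.8
tool_pos: [0.5278, 0.3898, 0.0204]
tool_rot: [180.0, -0.0, 171.4]
force: [0.2, 0.3, -2.3]
gripper_width: 0.0579
finger_force: 25.0
```

Request:
step_arm([
  [1,0,0,-0.001,0],
  [1,0,0,0,0],
  [1,0,0,0,0],
])

```text
t: 34.1
tool_pos: [0.5278, 0.3898, 0.0195]
tool_rot: [180.0, -0.0, 171.4]
force: [-0.5, 0.4, -1.9]
gripper_width: 0.058
finger_force: 25.0
```

Request:
step_arm([
  [1,0,0,-0.001,0],
  [1,0,0,0,0],
  [1,0,0,0,0],
])

```text
t: 34.4
tool_pos: [0.5281, 0.39, 0.0189]
tool_rot: [180.0, 0.0, 171.4]
force: [-0.4, 0.1, -0.5]
gripper_width: 0.0581
finger_force: 25.0
```

Request:
step_arm([
  [0.3,0,0,0,0],
  [-0.3,0,0,0,0],
  [-1,0,0,0,0],
  [-1,0,0,0,0],
  [-1,0,0,0,0],
  [-1,0,0,0,0],
  [-1,0,0,0.02,0],
  [-1,0,0,0.04,0],
  [-1,0,0,0.05,0],
  [-1,0,0,0.05,0],
  [-1,-0.04,0,0.03,0],
  [-1,-0.045,0.02,0,0],
  [-1,-0.045,0.02,0,0],
  [-1,-0.045,0.02,0,0],
  [-1,-0.045,0.02,0,0],
  [-1,-0.03,0.02,0,0],
  [-1,0,0,0,0],
  [-1,0,0,0,0],
])

```text
t: 36.2
tool_pos: [0.2774, 0.49, 0.2086]
tool_rot: [180.0, 0.0, 171.5]
force: [-0.0, 0.5, 0.5]
gripper_width: 0.0943
finger_force: 0.0
```

```bash
python3 chk.py carton_small .505 -.4 .094 loaf_dark .527 .39 .006 carton_white .6647 -.1748 0 loaf_pale .4886 .1828 0; cp pics/chk_scene.png pics/f_scene.png
```

```text
carton_small ['top'] [ 504. -401.] 179.2 0.155
carton_small ['scene'] [ 506.3 -399.2] 5.1 0.114
carton_small ['top', 'scene'] [ 504.7 -399.9] 3.7 0.142
loaf_dark ['top'] [528.5 394.7] 172.0 0.117
loaf_dark ['scene'] [512.8 397.3] 168.2 0.209
loaf_dark ['top', 'scene'] [527.3 391. ] 168.2 0.178
carton_white ['top'] [ 663.3 -177.4] 11.9 0.049
carton_white ['scene'] [ 664.7 -174.1] 10.8 0.041
carton_white ['top', 'scene'] [ 663.6 -175.7] 11.2 0.063
loaf_pale ['top'] [488.8 183. ] 14.0 0.059
loaf_pale ['scene'] [477.4 183. ] 13.7 0.18
loaf_pale ['top', 'scene'] [487.1 182. ] 12.9 0.136
```

View pics/f_scene.png

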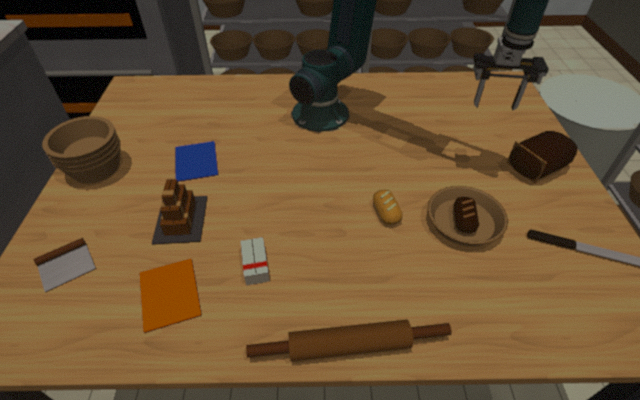

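The final view shows the stack at (178,212) on the steel sheet and the rye loaf lying upright in the basket at (466,214). The white carton (255,260) and the pale loaf (387,206) have not moved, and the arm is clear, so I'm handing it in.

```bash
python3 -c "
from rig import order
print(order.sign_off())"
```

```text
the job is handed in; nothing more can be done
None
```

The job is handed in: the three cartons are stacked on the steel sheet and the rye loaf lies upright in the basket, all within tolerance by my camera fits, but the sign-off returned no verdict.

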